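Change the spice jars over to the new rack in reverse order

ROBOT

A 6-joint arm with a two-finger parallel gripper is mounted at the origin on a cart in front of the work surface, level with it; the furniture and walls round the work are solid. World frame = base frame: x ahead of the robot, y to its left, z up, the work surface at z = 0. Lengths are in mm, angles in rad, forces in N, time in s.
With the tool pointing down it reaches from about 275 to 725 mm from the base axis. Payload 5.6 kg.
Tool frame: the origin (TCP) lies at the very end of the fingers, on their centre line; the grasp point (between the pads) lies 19 mm behind it; z points along the fingers, y is the line along which they close (so a half turn about z gives the same grasp; the last joint's range is limited). The gripper opens to 85 mm and grips with 20 to 120 N. Pads are 22 mm wide; open, the fingers measure 114 mm over their backs; the gripper's body (76 mm by 85 mm) begins 54 mm behind the grasp point. The pads swing forward as they close: fully open they stand 13 mm farther back than shut.
Start: joints at [-0.874, 0.255, 0.108, 0, -1.424, -0.285], TCP at [220.161, -504.006, 231.283] pointing down, gripper open.
Joint ranges: [-2.95, 2.95], [-1.21, 1.97], [-1.09, 1.5], [-2.87, 1.71], [-2.94, -0.07], [-3.05, 3.05]. Speed limits (rad/s): [2.57, 2.57, 3.14, 3.14, 3.14, 3.14].

INTERFACE

Orientations are given as [roll, pitch, yaw] about the fixed x, y, z axes, in that order (R = Rz(yaw) Ry(pitch) Rx(roll)).
In Python, from rig import robot, get_image, ticket gives the robot as it stands. The module is installed in compiled form; this text tells all that it offers. Calls block until the motion is done:
- robot.goto(position, orientation): joint-space move of the TCP to a pose.
- robot.movel(position, speed=150, ori=None): straight line of the TCP; ori=None keeps the orientation; speed is the mean speed in mm/s.
- robot.move_joints(angles): joint-space move.
- robot.open_gripper() and robot.grab(force=None): open the fingers fully, or close them until they stop; force is the grip in N (None keeps the last).
- robot.pause(seconds).
- robot.solve_ik(position, orientation): joint angles nearest the present ones, or None.
- get_image(name): name is "side" or "top"; returns a dict with "frame" (384x512x3 uint8, red, green, blue), "intrinsics" (3x3 intrinsics, pixels), "dist_coeffs" ([k1, k2, p1, p2, k3] as OpenCV has them; the pictures are not rectified), "R" (3x3) and "t" (3): a world point X has camera coordinates R X + t. Camera axes: x right, y down, z forward; pixel columns grow to the right and rows downward; lengths in mm; the calibration is good to about 2 mm. A picture is of the moment at which its call begins. There is no depth.
A pose or a line that the arm cannot do raises robot.MotionError and nothing moves.
- ticket.job_done(): hands the job in; it is judged then, once.
Readings, each from a call of its own:
- robot.get_t(): time.
- robot.get_joint_positions(): joint angles.
- robot.get_qd(): joint speeds.
- robot.get_joint_efforts(): joint torques, N m.
- robot.get_tcp_pos(): TCP position.
- robot.get_tool_rot(): TCP orientation.
- robot.get_contact_force(): force on the tool from outside, world axes, zero at the start.
- robot.get_ft_torque(): the same for the moment, N m.
- robot.get_gripper_width(): finger opening in mm.
- robot.get_finger_force(): force on a finger pad.
Only numpy, scipy, OpenCV 4.12 (cv2) and the standard library are available. Lean on these libraries where they do the work, as an engineer would, in place of code of your own. Each camera call takes 0.05 s, during which the arm holds its last target. There are 200 camera calls.

TASK

Move the four spice jars from the wooden rack into the white rack in reverse order: the jar that stood at the left end of the wooden rack (as seen from the robot) goes into the right-end place of the white rack, the next one beside it, and so on, so that the row is mirrored. Keep the jars upright, set each one down fully into its own place without dropping it, and let go of it.

Things in the scene. Friction and masses are not known exactly. Their poses are not given: they have to be found in the camera images.
- wooden_rack: Brown wooden rack, fixed, 20 mm high (end cheeks 34), 279 long (y), 87 deep, in front of or behind the white one. Row of four open square wells, 58 x 58, 14 deep, floor at z = 6, centres x = 0, y = -96, -32, 32, 96 mm; each holds a jar at the start. Tag strip on the robot's side. Origin: underside, mid-row; x away from the robot, y to its left, within 0.15 rad of the world axes.
- white_rack: White rack, fixed, empty at the start, 20 mm high (end cheeks 34), 279 long (y), 71 deep, no tag strip. Row of four open square wells, 58 x 58, 14 deep, 6 mm walls between, floor at z = 6, centres x = 0, y = -96, -32, 32, 96 mm. Origin: underside, mid-row; x away from the robot, y to its left, z up, within 0.15 rad of the world axes.
- jar_red: Loose upright spice jar with red cap, 43 mm across, 99 tall, round, about 0.11 kg, cap (fixed on) the top 20 mm. Origin: centre of its underside, z up; yaw random, of no matter. Starts in the wooden rack's well behind the red tag, within 3 mm of its centre in x and y. About 20 mm between neighbours; free on the near and far sides, grip there from above.
- jar_gold: Loose upright spice jar with gold cap, 43 mm across, 103 tall, round, about 0.11 kg, cap (fixed on) the top 20 mm. Origin: centre of its underside, z up; yaw random, of no matter. Starts in the wooden rack's well behind the yellow tag, within 3 mm of its centre in x and y. About 20 mm between neighbours; free on the near and far sides, grip there from above.
- jar_white: Loose upright spice jar with white cap (green disc on top), 41 mm across, 99 tall, round, about 0.11 kg, cap (fixed on) the top 20 mm. Origin: centre of its underside, z up; yaw random, of no matter. Starts in the wooden rack's well behind the white tag, within 3 mm of its centre in x and y. About 20 mm between neighbours; free on the near and far sides, grip there from above.
- jar_black: Loose upright spice jar with black cap (dark grey, pale mark on top), 40 mm across, 102 tall, round, about 0.11 kg, cap (fixed on) the top 20 mm. Origin: centre of its underside, z up; yaw random, of no matter. Starts in the wooden rack's well behind the black tag, within 3 mm of its centre in x and y. About 20 mm between neighbours; free on the near and far sides, grip there from above.
- tag_red: Flat red tag, 13 x 40 x 4 mm, fixed on the wooden rack's strip 42.5 mm in front of the centre of the well where the red-capped jar starts; it stays, so the tags keep showing the original order. Origin: centre of its underside, 20 mm above the rack's origin; axes as the rack's.
- tag_gold: Flat yellow tag, 13 x 40 x 4 mm, fixed on the wooden rack's strip 42.5 mm in front of the centre of the well where the gold-capped jar starts; it stays, so the tags keep showing the original order. Origin: centre of its underside, 20 mm above the rack's origin; axes as the rack's.
- tag_white: Flat white tag, 13 x 40 x 4 mm, fixed on the wooden rack's strip 42.5 mm in front of the centre of the well where the white-capped jar starts; it stays, so the tags keep showing the original order. Origin: centre of its underside, 20 mm above the rack's origin; axes as the rack's.
- tag_black: Flat black tag, 13 x 40 x 4 mm, fixed on the wooden rack's strip 42.5 mm in front of the centre of the well where the black-capped jar starts; it stays, so the tags keep showing the original order. Origin: centre of its underside, 20 mm above the rack's origin; axes as the rack's.
There are look-alikes about, which are no part of the job. Leave any purple look-alike of the jar_gold alone.

How it is judged:
By the outcome, as a careful person would: the job done as asked, in the order asked, and still so for the second after the job is handed in, with the robot touching nothing.
It also fails if it takes over 83 s, if anything falls off the work surface, if the arm or the gripper's body presses on something with over 40 N, if the wrist force passes 120 N, or if a joint passes its speed limit or range.

## Working session

There is one attempt and no reset: what is moved stays moved. The work goes in short steps, each a Python script; the robot and the scene stay as the last script left them, time stands still between calls to the robot, and variables do not carry over. Pictures are saved under pics/ and viewed, at most 14 in all, crops included, and the job is handed in when it is done.

```bash
mkdir -p pics
python3 - <<'E'
from rig import robot,get_image
import cv2,pickle
for n in("side","top"):
    d=get_image(n); pickle.dump(d,open(f"{n}0.pkl","wb"))
    cv2.imwrite(f"pics/{n}0.png",cv2.resize(d["frame"][:,:,::-1],(800,600),interpolation=cv2.INTER_CUBIC))
    print(n,d["intrinsics"],d["dist_coeffs"],d["R"],d["t"])
print(robot.get_t(),robot.get_tool_rot(),robot.get_tcp_pos())
E
```

```text
side [[427.28245224   0.         256.15847713]
 [  0.         427.28245224 188.33685701]
 [  0.           0.           1.        ]] [-0.02104324  0.          0.          0.          0.        ] [[-0.86190717 -0.50662324 -0.02118771]
 [-0.16722052  0.32343931 -0.93135617]
 [ 0.47869961 -0.79919954 -0.36349246]] [411.8226516  140.16658261 604.19684217]
top [[447.46241502   0.         251.71807562]
 [  0.         447.46241502 185.08302795]
 [  0.           0.           1.        ]] [-0.17178209  0.          0.          0.          0.        ] [[-0.00283428 -0.9997505  -0.02215655]
 [-0.99561802  0.00489217 -0.0933854 ]
 [ 0.09347049  0.02179478 -0.99538347]] [-41.8733788  481.33926441 885.23231243]
0.1 [ 3.13986275e+00 -9.15445955e-05 -2.72983692e+00] [ 220.01159079 -503.5918748   230.48140483]
```

View pics/top0.png

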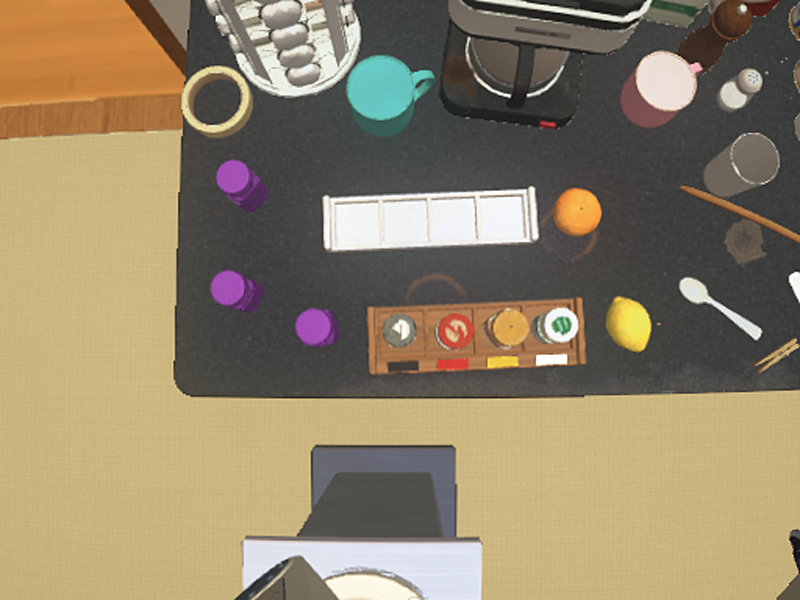

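View pics/side0.png

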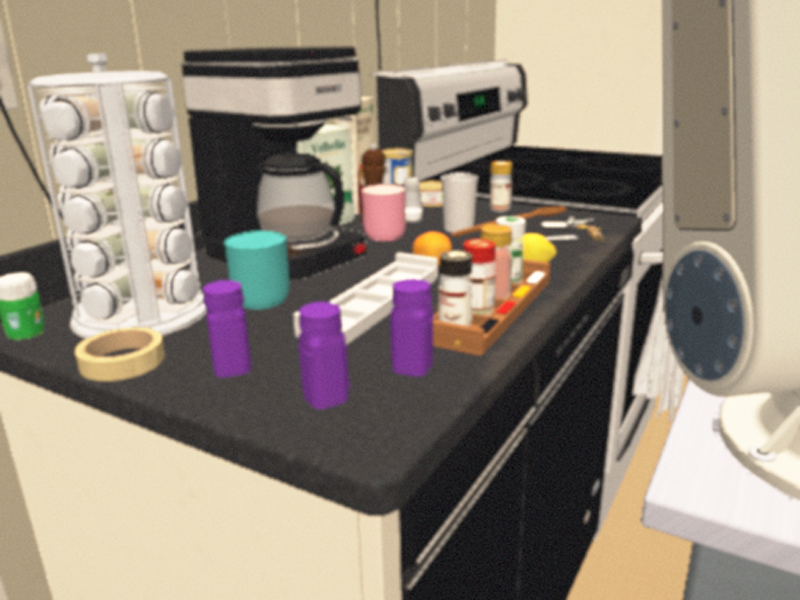

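The top view shows the wooden rack at about (475,335) in front, with caps black (400,328), red (455,330), gold (508,327) and white (557,325) from left to right. The empty white rack is behind it at (430,218). Three purple decoys stand on the left. I'll enlarge both views.

Run:
```python
import cv2,pickle
for n,(x,y,w,h),s in(("top",(200,114,180,132),4.4),("side",(180,130,180,100),4.4)):
    d=pickle.load(open(f"{n}0.pkl","rb"))["frame"][y:y+h,x:x+w,::-1]
    cv2.imwrite(f"pics/{n}0c.png",cv2.resize(d,None,fx=s,fy=s,interpolation=cv2.INTER_CUBIC))
```

```text
(no output)
```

View pics/top0c.png

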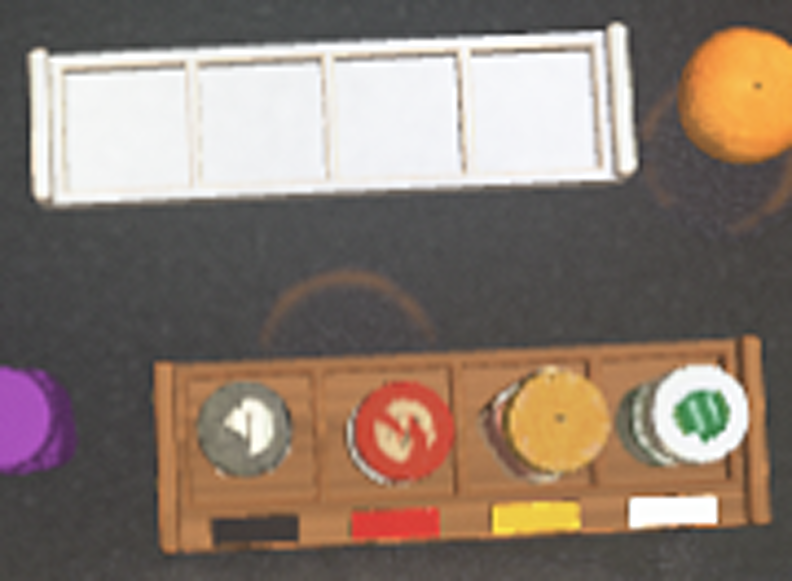

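View pics/side0c.png

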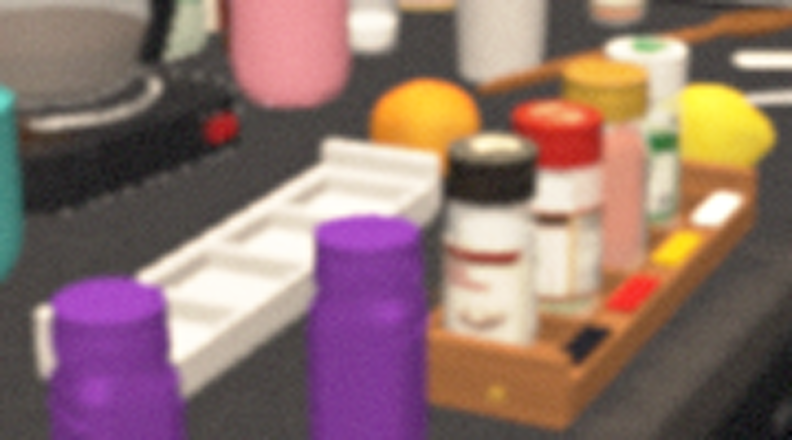

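Top crop:
- Caps: black (245,430), red (404,432), gold (559,419), white (700,414).
- Tags: (256,530), (396,523), (536,517), (673,511).
- White dividers: (194,127), (329,120), (464,112).
- White right cheek: (622,100).

Side crop:
- Caps: (494,148), (558,117), (606,73), (648,52).
- Tags: (588,345), (634,294), (678,248), (717,210).
- White right cheek: (382,150).

Next I'll triangulate these.

```bash
cat > geo.py <<'E'
import cv2,pickle,numpy as np
D={n:pickle.load(open(f"{n}0.pkl","rb")) for n in("side","top")}
O={"top":(200,114),"side":(180,130)}
def px(n,u): return (np.array(u,float)+.5)/4.4-.5+np.array(O[n])
def und(n,p): return cv2.undistortPoints(np.array(p,float).reshape(-1,1,2),D[n]["intrinsics"],np.array(D[n]["dist_coeffs"])).reshape(-1,2)
P={n:np.c_[D[n]["R"],D[n]["t"]] for n in D}
def proj(n,X): return cv2.projectPoints(np.array(X,float).reshape(-1,1,3),cv2.Rodrigues(D[n]["R"])[0],D[n]["t"],D[n]["intrinsics"],np.array(D[n]["dist_coeffs"]))[0].reshape(-1,2)
def tri(a,b):
    X=cv2.triangulatePoints(P["top"],P["side"],und("top",px("top",a)).T,und("side",px("side",b)).T); X=(X[:3]/X[3]).T
    return X,np.abs(proj("top",X)-px("top",a)).max(1)
def rayz(n,u,z):
    q=und(n,px(n,u)); R=D[n]["R"]; c=-R.T@D[n]["t"]; d=np.c_[q,np.ones(len(q))]@R
    return c+d*((z-c[2])/d[:,2])[:,None]
E
python3 - <<'E'
from geo import *
np.set_printoptions(precision=1,suppress=True)
caps=[(245,430),(404,432),(559,419),(700,414)];tags=[(256,530),(396,523),(536,517),(673,511)]
for a,b in((caps,[(494,148),(558,117),(606,73),(648,52)]),(tags,[(588,345),(634,294),(678,248),(717,210)]),([(622,100)],[(382,150)])): print(*tri(a,b))
ct=rayz("top",caps,107);print("caps by ray",ct)
for i,h in enumerate((108,105,109,105)): print(rayz("top",[caps[i]],h))
print("tags",t:=rayz("top",tags,24))
print("div",w:=rayz("top",[(194,127),(329,120),(464,112)],20)); print("cheeks",rayz("top",[(40,126),(622,100)],34))
# model points white rack and wood, prediction in side crop
def frame(p0,p1): 
    yv=(p0-p1)/np.linalg.norm(p0-p1); return np.array([yv[1],-yv[0],0]),yv
for nm,(a,b) in dict(wood=(t[0],t[3]),white=(w[0],w[2])).items():
    xv,yv=frame(a,b); yaw=np.arctan2(-yv[0],yv[1]); c=(a+b)/2+(42.5*xv if nm=="wood" else 0); print(nm,c,yaw,np.linalg.norm(a-b))
    for y in(96,32,-32,-96): print((c+y*yv)[:2])
E
```

```text
[[ 425.8  -51.6  107.2]
 [ 425.1 -117.8  103.1]
 [ 429.4 -182.5  107.1]
 [ 431.3 -242.8  102.9]] [0.5 0.6 0.3 0.3]
[[ 382.2  -55.7   21.8]
 [ 385.8 -119.4   21.9]
 [ 388.3 -183.5   22.6]
 [ 390.7 -246.9   21.8]] [0.  0.3 0.5 0.6]
[[ 579.4 -225.5   33.1]] [0.3]
caps by ray [[ 425.   -52.   107. ]
 [ 423.8 -118.   107. ]
 [ 428.8 -182.7  107. ]
 [ 430.5 -242.1  107. ]]
[[424.9 -52.  108. ]]
[[ 423.9 -118.2  105. ]]
[[ 428.8 -182.4  109. ]]
[[ 430.6 -242.6  105. ]]
tags [[ 382.2  -55.7   24. ]
 [ 385.1 -119.5   24. ]
 [ 387.4 -183.6   24. ]
 [ 389.6 -246.9   24. ]]
div [[ 569.4  -27.5   20. ]
 [ 572.3  -90.5   20. ]
 [ 575.8 -153.6   20. ]]
cheeks [[ 567.8   43.1   34. ]
 [ 578.6 -225.6   34. ]]
wood [ 428.4 -149.7   24. ] 0.038354816187831334 191.3096226827431
[424.7 -53.7]
[ 427.1 -117.7]
[ 429.6 -181.6]
[ 432.  -245.6]
white [572.6 -90.6  20. ] 0.051061974690265584 126.34039454694691
[567.7   5.3]
[571.  -58.6]
[ 574.2 -122.5]
[ 577.5 -186.4]
```

The measurements agree with the sizes given:
- Cap tops are at 107/103/107/103, against an expected 108/105/109/105.
- Tags are at about 22 (expected 24), and the tag span is 191.3 (expected 192).
- The white rack's cheek is at 33 (expected 34).

I'll move the black jar first.

```bash
cat > job.py <<'E'
from rig import robot,get_image
import numpy as np,cv2,pickle
J=dict(black=(425,-52.3),red=(424.5,-118),gold=(429,-182.3),white=(431,-243))
c=np.array([572.8,-90.8]);a=.045;yv=np.array([-np.sin(a),np.cos(a)])
W={k:tuple(c+y*yv) for k,y in dict(black=-96,red=-32,gold=32,white=96).items()}
ORI=[np.pi,0,-np.pi/2+.042]; ZG=50; ZH=172
def move(k):
    j,w=J[k],W[k]
    robot.goto([*j,140],ORI); robot.movel([*j,ZG],120)
    robot.grab(45); wd=robot.get_gripper_width()
    print(k,"width",wd,"finger",robot.get_finger_force())
    if wd<35 or wd>48: raise SystemExit("bad grasp")
    robot.movel([*j,ZG+40],100); robot.movel([*j,ZH],200)
    robot.movel([*w,ZH],200); robot.movel([*w,ZG+20],180); robot.movel([*w,ZG+4],60)
    f0=robot.get_contact_force()[2]; print("held width",robot.get_gripper_width())
    z=ZG+4
    while z>ZG-3:
        z-=.75; robot.movel([*w,z],20); df=robot.get_contact_force()[2]-f0
        if df>3: break
    print("set z",z,"df",df)
    robot.open_gripper(); robot.movel([*w,140],180)
    print("t",robot.get_t(),robot.get_tcp_pos())
def snap(tag):
    for n in("side","top"):
        f=get_image(n)["frame"][:,:,::-1]
        x,y,w,h=dict(top=(200,100,180,140),side=(170,110,190,120))[n]
        cv2.imwrite(f"pics/{n}{tag}.png",cv2.resize(f[y:y+h,x:x+w],None,fx=4.2,fy=4.2,interpolation=cv2.INTER_CUBIC))
E
python3 - <<'E'
from job import *
for k in J:
    for p in(J[k],W[k]):
        for z in(ZG-3,ZH): 
            if robot.solve_ik([*p,z],ORI) is None: raise SystemExit(("ik",k,p,z))
p=robot.get_tcp_pos(); robot.movel([300,-300,230],250)
move("black"); snap("1")
E
```

```text
black width 39.45976046480249 finger 44.428655538358726
held width 39.21065239762395
set z 49.5 df 6.198206518482097
t 9.7083 [ 576.64896346 -186.41835878  139.21558092]
```

View pics/side1.png

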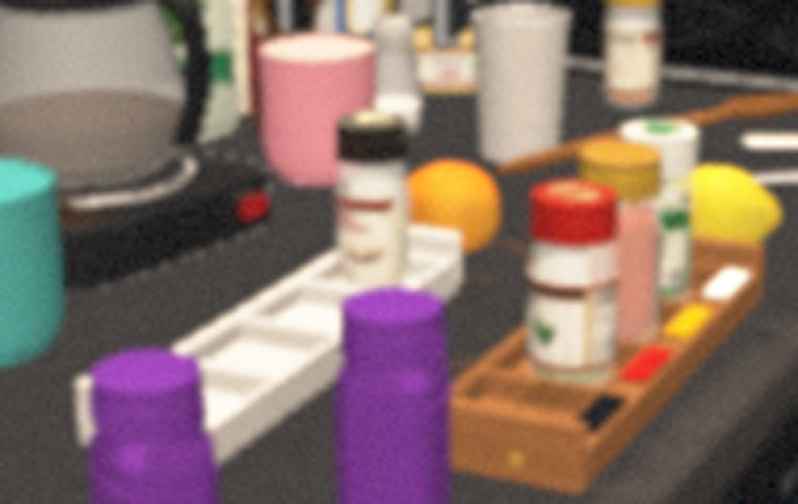

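View pics/top1.png

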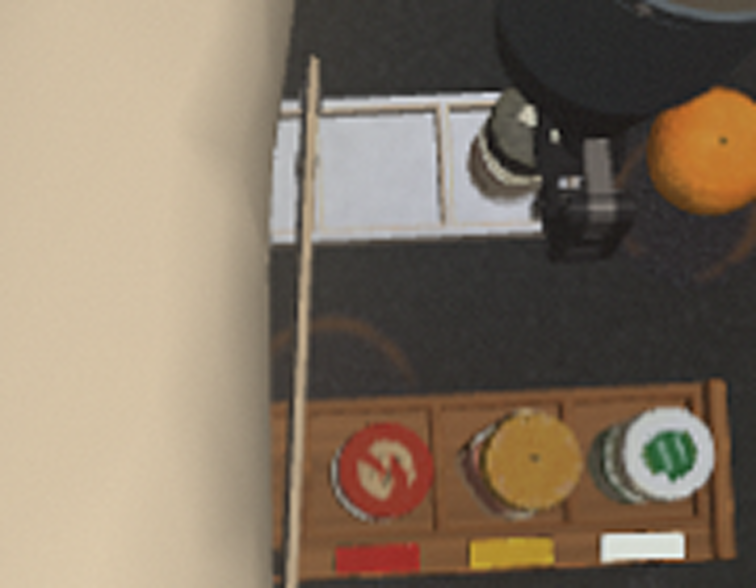

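The black jar stands upright in the right-end well, at side (372,205) and top (515,140). I'll do the rest the same way, using straight-line transits.

```bash
sed -i 's/robot.goto(\[\*j,140\],ORI)/robot.movel([*j,140],180,ORI)/' job.py
python3 - <<'E'
from job import *
for k in("red","gold","white"): move(k)
robot.movel([420,-90,260],250); robot.goto([220,-500,231],ORI)
snap("2"); print(robot.get_t())
E
```

```text
red width 40.709848329021774 finger 45.375636401586235
held width 40.573305880986254
set z 50.25 df 3.3435779411710707
t 17.825 [ 573.67731076 -122.52401525  139.07090582]
gold width 46.71837769682113 finger 45.931636478053406
held width 46.829408742978146
set z 50.25 df 5.504989127185954
t 25.8917 [570.67573453 -58.67566472 138.9525968 ]
white width 39.725438618135634 finger 45.36570738069713
held width 39.8239175860484
set z 50.25 df 3.884531547550258
t 34.9417 [567.79018883   5.22050238 138.96713169]
37.7167
```

View pics/top2.png

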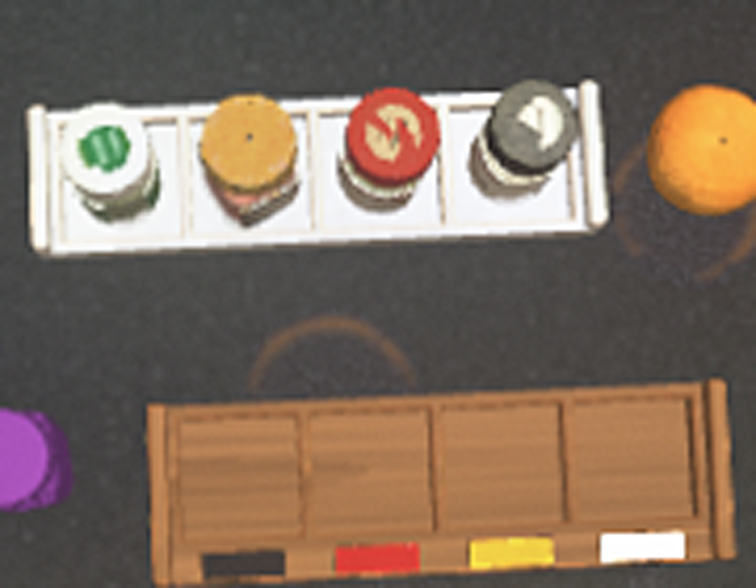

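View pics/side2.png

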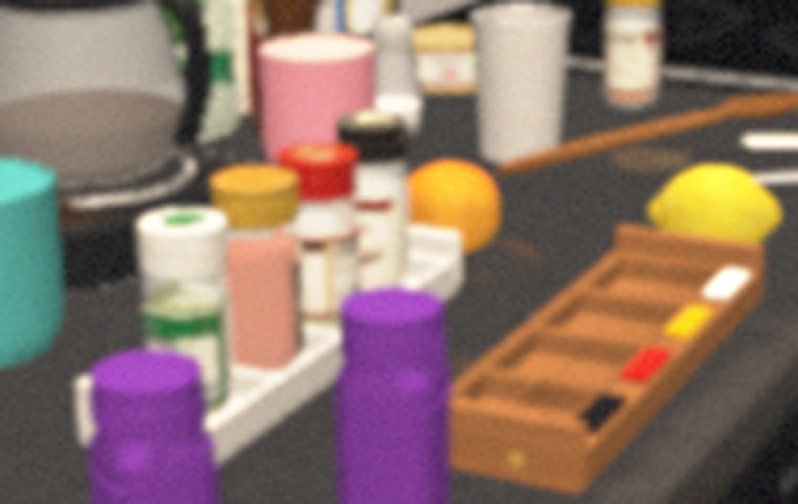

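The white rack now holds white (105,160), gold (250,150), red (393,140) and black (530,135) from left to right. All four stand upright in their wells, the wooden rack is empty, and the decoys haven't moved.

```bash
python3 -c "
from rig import ticket
print(ticket.job_done())"
```

```text
the job is handed in; nothing more can be done
None
```

The four jars stand upright in the white rack in mirrored order (white, gold, red, black from the left), and the job was handed in at about 38 s of the 83 s allowed.

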